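Shut the open draw clasp of the objective carrying case

TASK

The grey carrying case standing on the bench has two draw clasps on its top; one is shut and the other is still open, its lever up and its wire loop thrown back. On the open one, swing the wire loop over so that its cross bar drops behind the keeper hook while the lever is still up, then press the lever all the way down until it snaps flat with the loop hooked and drawn tight, and let go.

Things in the scene. Friction and masses are not known exactly. Their poses are not given: they have to be found in the camera images.
- clasp: The open draw clasp, plain steel, on the flat top of a fixed grey case (164 x 310 mm, top 100 mm over the bench). Origin: on the case top below the lever's pivot, which is 12 mm higher. +x points to the keeper, y across the clasp (pivot pins, case's long side), z up. A twin clasp, already shut, is 170 mm away along y, at either end; a 23 mm high handle lies between.
- clasp_lever (a joint): Angle of the lever about its pivot, rad: 0 is flat and shut, pointing to the clasp's -x; pi/2 is straight up; beyond that it leans to the keeper. Starts at 1.66 to 2.0, stop at 2.1. It turns easily and stays where left; with the loop hooked it needs up to 12 N at its end from 70 degrees down, goes over centre at about 17 degrees, snaps flat and stays.
- lever_end (a point): Point on the lever's end, on its upper face when shut (keeper side when up). The lever is a plate 24 mm wide, 3 mm thick, ending 50 mm from the pivot, so 55 to 63 mm above the case top at the start. Shut, the plate's upper face lies 17 mm above the case top. Push the side that faces the keeper to shut it; that side is clear once the loop is down.
- loop_bar (a point): Middle of the wire loop's cross bar (30 mm long along y, 4 mm thick). The loop's two wires hinge on the lever 18 mm from its pivot, 70 mm from the bar. It starts upright, thrown back up to 35 degrees to -x, bar 87 to 101 mm above the case top, and swings to +x clear over the lever's end. Pushed 20 degrees past upright it falls by itself; with the lever up its bar lands behind the hook.
- keeper_seat (a point): Where the middle of the cross bar lies when hooked: 55 mm along the clasp's +x from its origin, 8 mm above the case top, behind (+x of) the keeper hook, which is 16 mm wide, 13 mm high, its lip reaching 5 mm past the seat to +x; the loop's wires pass either side of it. The keeper is sprung and gives about 3 mm toward the lever when drawn tight.

How it is judged (in metres and radians):
On the way:
1. the loop's cross bar is down behind the keeper hook while the lever is still raised (more than about 50 degrees) (z of loop_bar in the frame of clasp below 0.0125 m and x of loop_bar in the frame of keeper_seat above -0.004 m and value of joint clasp_lever above 0.9 rad), for 0.2 s.
At the end, for the whole second after the job is handed in: the lever lies flat (within 0.15 rad) and stays there, and the loop's cross bar is hooked behind the keeper: within 10 mm of the keeper's seat and below the hook's lip (under 12.5 mm above the case top) (value of joint clasp_lever below 0.15 rad and z of loop_bar in the frame of clasp below 0.0125 m and distance between loop_bar and keeper_seat below 0.01 m); the robot touches nothing.
It also fails if it takes over 38 s, if anything falls off the work surface, if the arm or the gripper's body presses on something with over 40 N, if the wrist force passes 120 N, or if a joint passes its speed limit or range.

ROBOT

A 6-joint arm with a two-finger parallel gripper is mounted at the origin on a cart in front of the work surface, level with it; the furniture and walls round the work are solid. World frame = base frame: x ahead of the robot, y to its left, z up, the work surface at z = 0. Lengths are in mm, angles in rad, forces in N, time in s.
With the tool pointing down it reaches from about 275 to 825 mm from the base axis. Payload 4.9 kg.
Tool frame: the origin (TCP) lies at the very end of the fingers, on their centre line; the grasp point (between the pads) lies 19 mm behind it; z points along the fingers, y is the line along which they close (so a half turn about z gives the same grasp; the last joint's range is limited). The gripper opens to 85 mm and grips with 20 to 120 N. Pads are 22 mm wide; open, the fingers measure 114 mm over their backs; the gripper's body (76 mm by 85 mm) begins 54 mm behind the grasp point. The pads swing forward as they close: fully open they stand 13 mm farther back than shut.
Start: joints at [0.969, 0.326, -0.193, 1.052, 0, 1.437], TCP at [248.006, 490.929, 231.281] pointing down, gripper open.
Joint ranges: [-2.65, 2.65], [-0.97, 1.79], [-1.3, 1.35], [-1.93, 2.1], [-1.47, 1.37], [-3.14, 3.14]. Speed limits (rad/s): [2.57, 2.57, 3.14, 3.14, 3.14, 3.14].

INTERFACE

Orientations are given as [roll, pitch, yaw] about the fixed x, y, z axes, in that order (R = Rz(yaw) Ry(pitch) Rx(roll)).
In Python, from bench import bot, solve_ik, imaging gives the robot as it stands. Calls block until the motion is done:
- bot.move_ptp(position, orientation): joint-space move of the TCP to a pose.
- bot.movel(position, rot=None, max_speed=150, threshold=None): straight line of the TCP; rot=None keeps the orientation; max_speed is the mean speed in mm/s. With threshold (N) it stops when the force on the tool has changed by that much, and returns True; else False.
- bot.move_j(angles): joint-space move.
- bot.grip(opening, effort=None): opening from 0.0 (shut) to 1.0 (fully open); effort is the grip in N (None keeps the last); returns when the fingers have stopped.
- bot.dwell(seconds).
- solve_ik(position, orientation): joint angles nearest the present ones, or None.
- bot.get_state(): the state.
- imaging.capture(name): name is "scene" or "top" or "wrist"; returns the picture (400x640x3 uint8, blue, green, red); there is no depth.
- imaging.camera_model(name): a dict with "K" (3x3 intrinsics, pixels), "position" and "rotation" of the camera in the world. Camera axes: x right, y up, looking along -z (the intrinsics and any distortion apply to the point x, -y, -z); pixel columns grow to the right and rows downward; lengths in mm; the calibration is good to about 2 mm. The wrist camera is an equidistant fisheye: a pixel r from the principal point sees the ray r / f radians off the axis. A picture is of the moment at which its call begins: read the wrist's pose just before it. camera_model takes no time and is no camera call; for the wrist camera it gives the pose at the moment of the call.
A pose or a line that the arm cannot do raises bot.IKError and nothing moves.
- bot.sign_off(): hands the job in; it is judged then, once.
The state is a dict: "t": time; "qpos": joint angles; "joint_velocities": joint speeds; "effort": joint torques, N m; "tcp_pos": TCP position; "orientation": TCP orientation; "contact_force": force on the tool from outside, world axes, zero at the start; "wrist_torque": the same for the moment, N m; "opening": opening from 0.0 (shut) to 1.0 (fully open); "gripper_force": force on a finger pad.
Only numpy, scipy, OpenCV 4.12 (cv2) and the standard library are available. Lean on these libraries where they do the work, as an engineer would, in place of code of your own. Each camera call takes 0.05 s, during which the arm holds its last target. There are 200 camera calls.

## Working session

There is one attempt and no reset: what is moved stays moved. The work goes in short steps, each a Python script; the robot and the scene stay as the last script left them, time stands still between calls to the robot, and variables do not carry over. Pictures are saved under pics/ and viewed, at most 10 in all, crops included, and the job is handed in when it is done.

```bash
mkdir -p pics; ls; python3 - <<'E'
from bench import bot, imaging
import cv2,numpy as np
a=imaging.capture("scene");b=imaging.capture("top")
cv2.imwrite("pics/scene.png",a);cv2.imwrite("pics/top.png",b)
for n in("scene","top"):
    print(n,imaging.camera_model(n))
print(bot.get_state()["t"],bot.get_state()["orientation"])
E
```

```text
pics
scene {'K': array([[401.82442649,   0.        , 321.6902394 ],
       [  0.        , 401.82442649, 200.25792125],
       [  0.        ,   0.        ,   1.        ]]), 'position': array([ 261.53556862, -537.75506891,  699.40425491]), 'rotation': array([ 0.88494901, -0.00548607, -0.46928575])}
top {'K': array([[383.68713393,   0.        , 322.09333815],
       [  0.        , 383.68713393, 197.75833388],
       [  0.        ,   0.        ,   1.        ]]), 'position': array([476.99253882,  59.57331032, 975.70284368]), 'rotation': array([ 0.1110917 , -0.01654001, -1.54585231])}
0.1 [-3.14009167e+00 -1.72860348e-04  2.67382646e+00]
```

View pics/scene.png

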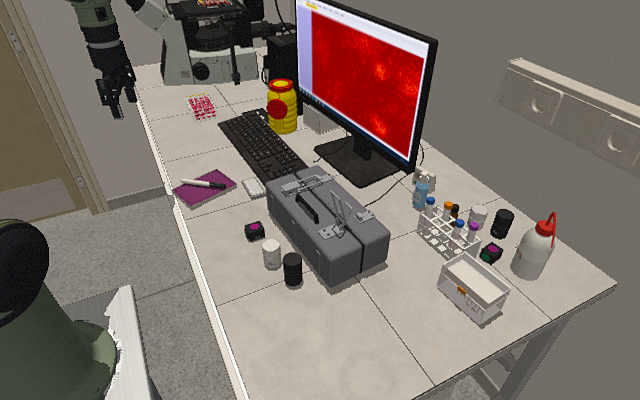

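View pics/top.png

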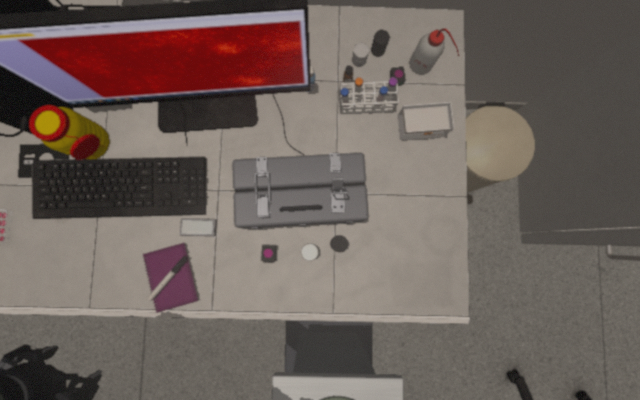

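The case lies in the middle of both pictures. The open clasp is at its -y end (top about (338,190), scene about (340,215)), with the keeper toward +x. I'll enlarge both crops next.

```bash
python3 - <<'E'
import cv2,numpy as np
a=cv2.imread("pics/scene.png")[150:300,255:400];b=cv2.imread("pics/top.png")[140:240,225:375]
f=lambda i:cv2.resize(i,None,fx=5.2,fy=5.2,interpolation=cv2.INTER_CUBIC)
a=cv2.resize(a[10:110],None,fx=5,fy=5,interpolation=cv2.INTER_CUBIC)
cv2.imwrite("pics/sc.png",a);cv2.imwrite("pics/tc.png",f(b))
print(a.shape)
E
cat > h.py <<'E'
import numpy as np
from scipy.spatial.transform import Rotation as R
from bench import bot, imaging, solve_ik
def ray(n,u,v,m=None):
    m=m or imaging.camera_model(n);K=m["K"];r=np.array(m["rotation"])
    x,y=(u-K[0,2])/K[0,0],(v-K[1,2])/K[1,1]
    if n=="wrist":
        t=np.hypot(x,y);s=np.sin(t)/max(t,1e-9);d=np.array([x*s,-y*s,-np.cos(t)])
    else: d=np.array([x,-y,-1.])
    M=r if r.shape==(3,3) else R.from_euler("xyz",r).as_matrix()
    return np.array(m["position"]),M@(d/np.linalg.norm(d))
def plane(n,u,v,z,m=None):
    p,d=ray(n,u,v,m);return p+d*(z-p[2])/d[2]
def cross(r1,r2):
    (p,d),(q,e)=r1,r2
    s=np.linalg.lstsq(np.c_[d,-e],q-p,rcond=None)[0]
    A,B=p+s[0]*d,q+s[1]*e;return (A+B)/2,np.linalg.norm(A-B)
E
```

```text
(500, 725, 3)
```

View pics/sc.png

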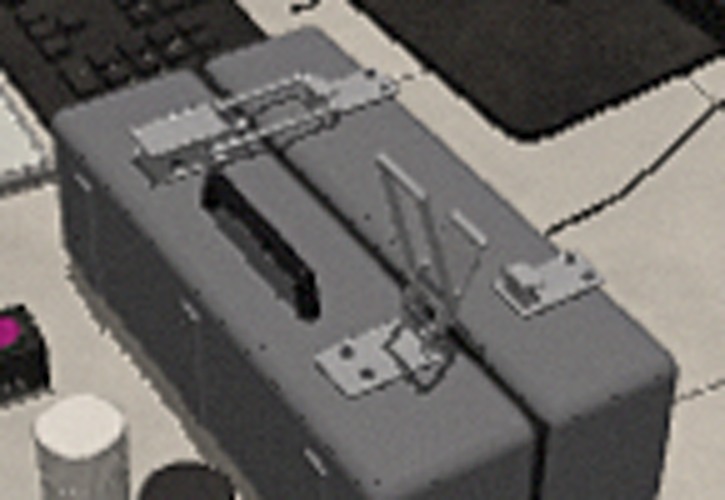

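View pics/tc.png

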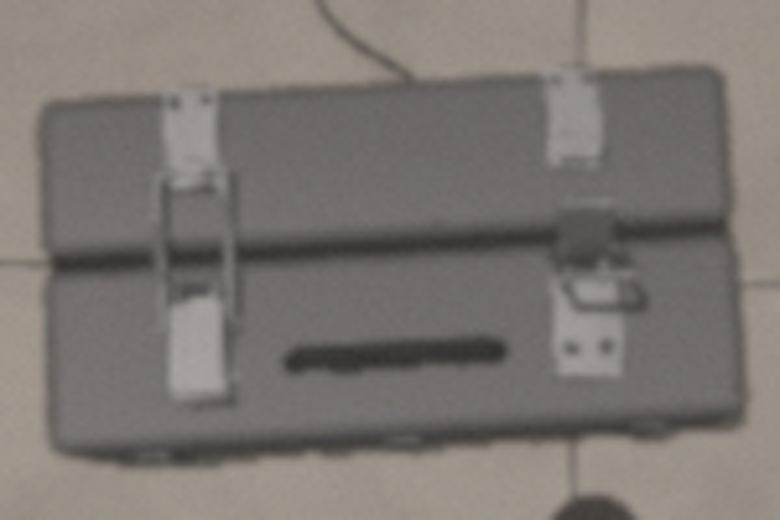

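Scene crop: bar from (380,158) to (425,198), lever end (455,213)-(485,243), keeper around (545,285). Top crop: bar (570,303)-(645,303), lever end (560,205)-(615,207), keeper (548,75)-(602,162), base plate (552,278)-(622,375).

```bash
python3 - <<'E'
from h import *
np.set_printoptions(precision=1,suppress=True)
T=lambda c,r:(225+(c+.5)/5.2-.5,140+(r+.5)/5.2-.5)
S=lambda c,r:(255+(c+.5)/5-.5,160+(r+.5)/5-.5)
t=lambda c,r:ray("top",*T(c,r)); s=lambda c,r:ray("scene",*S(c,r))
# y direction: top image left = +y ; scene: left-back = +y
print("bar L",cross(t(568,280),s(380,158)),cross(t(572,305),s(380,158)),"bar R",cross(t(643,305),s(425,198)))
print("lever L",cross(t(558,206),s(455,213)),"R",cross(t(614,206),s(485,243)))
for n,p in dict(gapL=(55,262),gapR=(720,228),kTL=(548,75),kTR=(600,75),kBL=(550,162),kBR=(602,160),pBL=(555,375),pBR=(622,375),cTL=(42,102),cTR=(722,68),cBL=(55,448),cBR=(742,418)).items():print(n,plane("top",*T(*p),100))
print("keeper far corner",cross(t(548,75),s(570,252)),cross(t(602,75),s(605,285)), "plate near",cross(t(555,375),s(317,358)),cross(t(622,375),s(350,397)))
q=np.array(bot.get_state()["qpos"])
E
```

```text
bar L (array([572.3,  25.7, 197.3]), np.float64(2.989033887185879)) (array([565.8,  22.4, 201.1]), np.float64(5.285093172170752)) bar R (array([568.5,  -6.3, 200. ]), np.float64(9.207359975802158))
lever L (array([609.8,  28.2, 152.5]), np.float64(1.0395190171835302)) R (array([610.6,   4.7, 153.2]), np.float64(0.470760033185426))
gapL [587.6 247.3 100. ]
gapR [610.8 -46.3 100. ]
kTL [677.9  31.7 100. ]
kTR [678.6   8.4 100. ]
kBL [638.5  29.9 100. ]
kBR [640.    6.8 100. ]
pBL [543.5  25.6 100. ]
pBR [544.2  -3.9 100. ]
cTL [659.2 256.6 100. ]
cTR [683.3 -46.2 100. ]
cBL [505.8 243.2 100. ]
cBR [526.7 -57.1 100. ]
keeper far corner (array([676.1,  32.4, 102. ]), np.float64(2.9703859484952946)) (array([678.1,   7.8, 100.4]), np.float64(0.9359861833871096)) plate near (array([542.9,  25.8,  97.6]), np.float64(1.5637823131492852)) (array([543.6,  -3.7,  99.8]), np.float64(1.3136904609941698))
```

```bash
cat >> h.py <<'E'
YAW=0.075
O=np.array([585.,14.2,100.])      # clasp origin estimate
X=np.array([np.cos(YAW),np.sin(YAW),0])
W=lambda x,z:O+X*x+np.array([0,0,z])
E
python3 - <<'E'
from h import *
import cv2
np.set_printoptions(precision=2,suppress=True)
bot.grip(0.0)
best=[]
for y in (YAW,YAW+np.pi):
    q=solve_ik(W(-65,110),[np.pi,0,y]); print(q)
    if q is not None: best.append((np.abs(q-bot.get_state()["qpos"]).max(),y))
y=min(best)[1];print(y)
bot.move_ptp(W(-65,110),[np.pi,0,y])
m=imaging.camera_model("wrist");print(m)
cv2.imwrite("pics/w1.png",imaging.capture("wrist"))
cv2.imwrite("pics/s2.png",cv2.resize(imaging.capture("scene")[150:270,250:410],None,fx=5,fy=5,interpolation=cv2.INTER_CUBIC))
print(bot.get_state()["t"],bot.get_state()["tcp_pos"])
E
```

```text
[-0.12  0.29 -0.3   0.98  0.    2.94]
[-0.12  0.29 -0.3   0.98  0.   -0.2 ]
0.075
{'K': array([[309.71,   0.  , 317.1 ],
       [  0.  , 309.71, 200.8 ],
       [  0.  ,   0.  ,   1.  ]]), 'position': array([602.28,  16.92, 352.03]), 'rotation': array([-0.32, -0.  , -1.49])}
2.9583 [520.2   10.17 210.07]
```

View pics/w1.png

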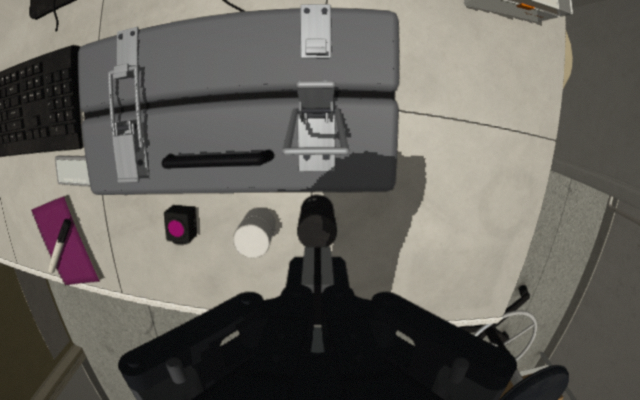

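View pics/s2.png

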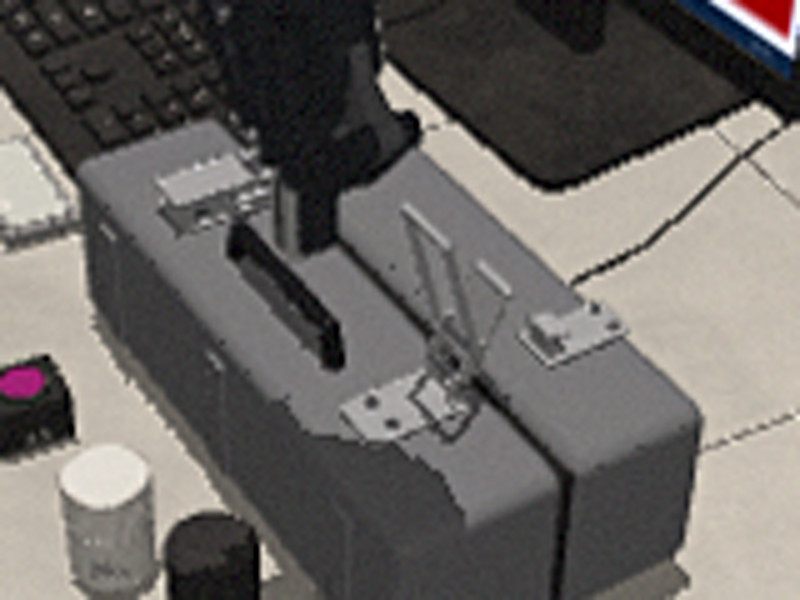

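In the wrist view the bar runs (285,150)-(349,151), the lever end is at (299,85)-(333,84) and the keeper hook at about (316,46). The fingers are at (317,220), in line with the clasp. I'll check the positions and then push the loop over.

```bash
python3 - <<'E'
from h import *
import cv2
np.set_printoptions(precision=1,suppress=True)
S=lambda c,r:ray("scene",250+(c+.5)/5-.5,150+(r+.5)/5-.5)
w=lambda u,v:ray("wrist",u,v)
c=lambda r:((r[0]-O)@X,(r[0]-O)@[-X[1],X[0],0],r[0][2]-100,r[1])
for n,a,b in(("barL",(286,150),(404,207)),("barR",(348,150),(450,247)),("levL",(299,84),(480,263)),("levR",(333,84),(510,293))):
    print(n,np.array(c(cross(w(*a),S(*b)))))
for z in(113,):print("hook",(plane("wrist",304,46,z)-O)@X,(plane("wrist",328,46,z)-O)[:2])
s=bot.movel(W(-65,82)); 
r=bot.movel(W(36,82),max_speed=50,threshold=15);print(r,bot.get_state()["contact_force"])
bot.movel(W(30,130)); bot.dwell(.3)
print(bot.get_state()["t"],bot.get_state()["tcp_pos"])
cv2.imwrite("pics/w2.png",imaging.capture("wrist"))
a=imaging.capture("scene")[150:270,250:410];b=imaging.capture("wrist")[0:240,200:440]
cv2.imwrite("pics/c3.png",np.hstack([cv2.resize(a,(533,400)),cv2.resize(b[0:200,:134],(267,400))]))
E
```

```text
barL [-9.  18.4 92.1  2. ]
barR [ -8.4 -14.2  93.7   1.1]
levL [27.4 13.6 50.5  2. ]
levR [27.7 -8.3 49.6  1.5]
hook 60.01197642869838 [60.4 -2.1]
False [-0.1 -0.2 -0.5]
6.2333 [614.4  16.5 229. ]
```

View pics/c3.png

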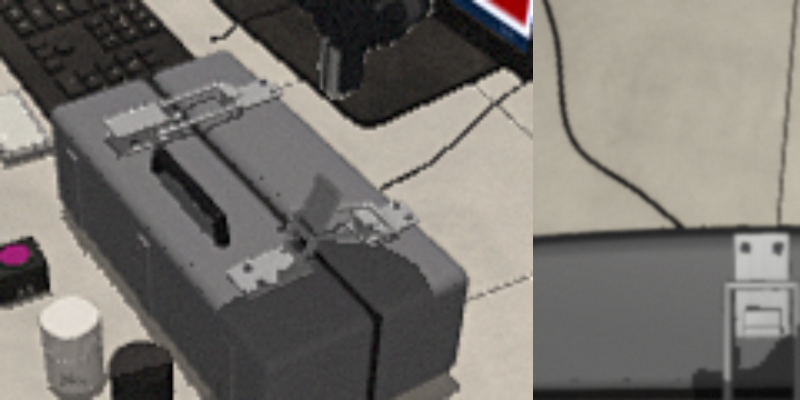

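The loop is down: its bar lies just beyond the hook (scene crop about (380,215), wrist crop row 285 against hook rows 305-335), and the lever is still up. Next I press the lever.

```bash
python3 - <<'E'
from h import *
import cv2
np.set_printoptions(precision=1,suppress=True)
O+=X*1+np.array([-X[1],X[0],0])*1.5
F=lambda: bot.get_state()["contact_force"]
bot.movel(W(55,100)); bot.movel(W(55,46),max_speed=100)
r=46
for a in np.radians([115,100,90,78,66,54,42,30,20,10,3]):
    x=-r*np.cos(a)+5*np.sin(a); z=12+r*np.sin(a)+5*np.cos(a)
    if a>np.pi/2: x=-50*np.cos(a)+5*np.sin(a); z=min(z-4,46+6*(115-np.degrees(a))/25)
    bot.movel(W(x+11,z-(1.5 if a<.8 else 0)),max_speed=60)
    print(round(np.degrees(a)),W(x+11,z)-O,F())
    if np.linalg.norm(F())>60: break
print("touch",bot.movel(W(-r+11,14),max_speed=20,threshold=25),bot.get_state()["tcp_pos"],F())
bot.movel(W(-r+11,130)); bot.dwell(.2);print(bot.get_state()["t"],F())
a=imaging.capture("scene")[150:270,250:410];b=imaging.capture("wrist")[0:200,250:384]
cv2.imwrite("pics/c4.png",np.hstack([cv2.resize(a,(533,400)),cv2.resize(b,(267,400))]))
E
```

```text
115 [36.6  2.7 46. ] [ 0.3 -1.1  0.6]
100 [24.5  1.8 49.6] [ 0.1 -0.4  0.4]
90 [16.   1.2 58. ] [ 0.  -0.1  0. ]
78 [ 6.3  0.5 58. ] [1.1 0.2 0.8]
66 [-3.1 -0.2 56.1] [-0.1  0.3 -0.1]
54 [-12.   -0.9  52.2] [ 0.3 -0.2 -0.4]
42 [-19.8  -1.5  46.5] [ 0.7 -0.3  0.9]
30 [-26.3  -2.   39.3] [ 0.2 -0.2  1. ]
20 [-30.4  -2.3  32.4] [ 0.6  0.2 -0.6]
10 [-33.3  -2.5  24.9] [-0.7 -0.3  0.3]
3 [-34.6  -2.6  19.4] [1.1 0.2 0.9]
touch False [553.1  13.  116.7] [-0.8  1.1 15.6]
12.5 [0.1 0.1 0. ]
```

View pics/c4.png

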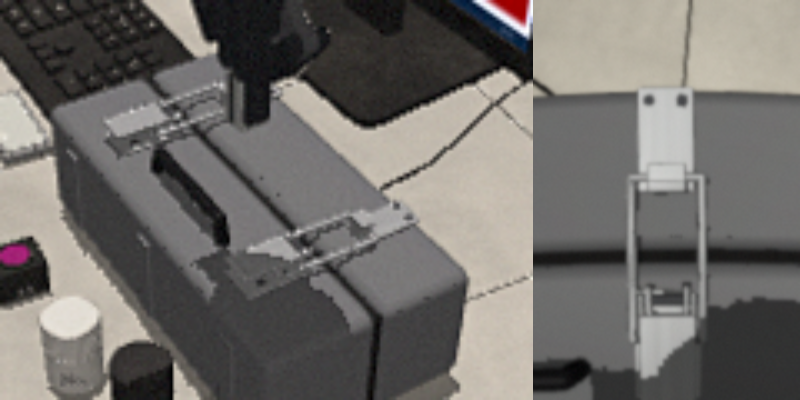

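The lever is flat, and the bar is drawn under the hook's lip (wrist crop about (667,180)), matching the shut twin. The robot is clear of the clasp.

```bash
python3 -c "
from bench import bot
print(bot.sign_off())"
```

```text
the job is handed in; nothing more can be done
None
```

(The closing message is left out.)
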